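# Jack up the sheep's board and hold it level

## Task

Press the loose rubber lift pad into the cup on top of the little lever jack until its head sits flush, then slide the jack so that the pad stands centred under the round boss on the steel lug at the front of the sheep's hinged board. Push the jack's handle all the way down so that the drooping board is raised to level, and finish while still holding the handle down; lift the board with the jack only, without the robot touching the stand, board or sheep, keep the jack upright and the pad in its cup, and leave everything else on the table where it is.

Things in the scene. Friction and masses are not known exactly. Their poses are not given: they have to be found in the camera images.
- jack: Loose lever jack, 0.8 kg. Origin on the table under its base; +x to the round saddle, -x to the handle, z up. Base x -110..+105 mm, 80 wide, 8 thick. Grey housing to grip across y from above: x -35..+20, 34 wide, z 8..62 mm. Column 40 mm across at x +70 carries the saddle cup, its face 56 mm above the table at rest. Handle pivot at x -25, z 50 mm; the handle slopes up to the rear.
- jack_grip (a point): Middle of the grip zone of the jack's housing (jack frame x -5, y 0, z 42 mm); axes of the jack. 75 mm behind the saddle's axis.
- saddle_face (a point): Centre of the upper face of the jack's saddle cup, at the mouth of its round recess: recess 27 mm across and 11 mm deep, rim 46 mm across. z up. It rises 75 mm per radian of handle (30 mm at full stroke). At rest the saddle is stopped from going down, so the pad can be pressed into it.
- pad: Loose rubber lift pad, shaped like a short mushroom, 30 g, 24 mm high: foot 24 mm across and 10 mm long (slightly chamfered), head 40 mm across and 14 mm high. It starts standing on its foot on the table. Origin: centre of the foot's underside; z up.
- pad_shoulder (a point): On the pad's axis at the underside of its head (10 mm above the foot's end). Flush in the cup: this point lies on saddle_face.
- pad_top (a point): Centre of the pad's flat top (24 mm above the foot's end). With the pad seated and the handle up it is 70 mm above the table.
- stand: Fixed wooden stand; a foam sheep is glued on its hinged board. Origin on the table below the lift point; x from the lug back to the hinge, z up. Hinge at x 200, z 113 mm. Board 276 mm wide, 15 thick, front edge at x 30, resting on two posts (x 40..70, 224 mm free between them). 20 mm high sills at y +-151 and at the rear. Nothing under the lug or before the posts. Sheep top 290 mm high.
- lift_point (a point): Marked lift point: on the flat underside of the steel lug (50 wide, 6 mm thick) at the board's front, right under the round boss (24 mm across) on its top; the lug ends 25 mm in front of this point. About 79 mm above the table while the board droops (9 mm above the seated pad), 100 mm when level; boss top 10 mm higher. 5 to 10 N here lifts it; it falls back by itself.
- pump_handle (a joint): Angle of the jack's handle, rad: 0 up (sloping 0.42 rad upwards to the rear), 0.40 fully down (nearly level, at its stop). Spring return: it comes up when let go. The first 0.12 rad only close the gap; pushing down at its end takes 2 to 10 N.
- handle_end (a point): Centre of the upper face of the flat rubber paddle (44 mm long, 34 wide) at the handle's end, 120 mm along the handle from the pivot and 6 mm above its axis. About 104 mm above the table with the handle up, 58 mm when down. x along the handle towards the pivot, z out of the paddle's face.
- paint_dark: bystander: paint bottle with a dark cap, 48 mm across, 149 mm high; origin under its centre
- paint_light: bystander: paint bottle with a white cap, 48 mm across, 149 mm high; origin under its centre
- mug: bystander: mug 92 x 127 x 95 mm; origin under its centre
- tape: bystander: roll of tape 104 mm across, 25 mm high; origin under its centre
- clay_bowl: bystander: small bowl 102 mm across, 34 mm high; origin under its centre

How it is judged:
By the outcome, as a careful person would: the job done as asked, in the order asked, and still so for the second after the job is handed in, while the arm keeps its last pose, push and grip.
It also fails if it takes over 70 s, if anything falls off the work surface, if the arm or the gripper's body presses on something with over 40 N, if the wrist force passes 120 N, or if a joint passes its speed limit or range.

## Robot

A 6-joint arm with a two-finger parallel gripper is mounted at the origin on a cart in front of the work surface, level with it; the furniture and walls round the work are solid. World frame = base frame: x ahead of the robot, y to its left, z up, the work surface at z = 0. Lengths are in m, angles in rad, forces in N, time in s.
With the tool pointing down it reaches from about 0.3 to 0.775 m from the base axis. Payload 14.6 kg.
Tool frame: the origin (TCP) lies midway between the tips of the shut fingers; the grasp point (between the pads) lies 19 mm behind it; x points along the fingers, y is the direction in which the jaws open and shut, and the axes are right-handed (so a half turn about x gives the same grasp; the last joint's range is limited). The gripper opens to 94 mm and grips with 3 to 60 N. Pads are 16 mm wide; open, the fingers measure 119 mm over their backs; the gripper's body (75 mm by 177 mm) begins 78 mm behind the grasp point.
Start: joints at [1.042, 0.3, 1.521, -0, 1.321, -0.067], TCP at [0.245, 0.492, 0.205] pointing down, gripper open.
Joint ranges: [-3.03, 3.03], [-0.79, 2.21], [0.23, 2.52], [-1.04, 4.18], [0, 3.07], [-2.55, 2.55]. Speed limits (rad/s): [2.22, 2.22, 2.57, 3.14, 3.14, 3.14].

## Interface

Orientations are given as a unit quaternion [w, x, y, z].
In Python, from cell import robot gives the robot as it stands.
- The arm moves only by the tool drive_tool, never from a script. Its argument "moves" is a list of rows, each a list of 7 numbers: the turn, a rotation vector about the world's x, y, z in rad, then the shift along the world's x, y, z in mm, then the finger opening in mm, from 0 to 94. In form: [[rx, ry, rz, x, y, z, hand], ...]. A call has 1 to 8 rows; each row shifts and turns the commanded pose from where the row before left it; what a row does not reach is not made up. A row lasts 1/8 s, in which the tool goes at most 62.5 mm and 10.7 degrees, less where a joint would pass 70% of its speed; a pose out of reach is approached as far as the arm can. A call with a gripper value outside its range is refused whole. The fingers move at their own pace and stop on an object; "newtons" is the grip in N (left out, the last holds). Time passes only in rows, so rows that do not move let the fingers close. It gives the time, the measured TCP pose, the force and the opening at its end, in the units of the state.
- robot.get_state(): the state, without advancing time (a new reading comes with each control period).
- robot.get_image(name): name is "scene" or "top"; returns the picture (384x512x3 uint8, red, green, blue); there is no depth.
- robot.camera_info(name): a dict with "fx", "fy", "cx", "cy" (pixels), "k1" (the pictures are not rectified: a ray, as slopes to the right and down, at radius r is drawn at 1 + k1 r^2 times it, then the intrinsics apply), "rvec" (rotation vector, rad) and "tvec" (3), from world to camera coordinates, as OpenCV has them. Camera axes: x right, y down, z forward; pixel columns grow to the right and rows downward; lengths in m; the calibration is good to about 2 mm. A picture is of the moment at which its call begins. camera_info takes no time and is no camera call.
- robot.finish_job(): hands the job in, once; it reports no verdict.
The state is a dict: "t": time; "qpos": joint angles; "dq": joint speeds; "joint_torque": joint torques, N m; "tcp_pos": TCP position; "tcp_rot": TCP orientation; "wrist_force": force on the tool from outside, world axes, zero at the start; "torque": the same for the moment, N m; "gripper_width": finger opening in m.
Only numpy, scipy, OpenCV 4.12 (cv2) and the standard library are available. Lean on these libraries where they do the work, as an engineer would, in place of code of your own. Each camera call takes 0.05 s, during which the arm holds its last target. There are 200 camera calls.

## Working session

There is one attempt and no reset: what is moved stays moved. The work goes in short steps, Python scripts to look and compute and a tool call to move; the robot and the scene stay as the last step left them, time stands still between calls to the robot, and variables do not carry over. Pictures are saved under pics/ and viewed, on a budget of 10 in all, crops included, one or two more only if the job needs it, and the job is handed in when it is done.

Besides the shell and the picture viewer there is one more tool, called after "Emit:" in YAML: its name, and indented under it one key for each argument. drive_tool: Moves the arm, as the interface text tells. Its arguments: {"type":"object","properties":{"moves":{"type":"array","items":{"type":"array","items":{"type":"number"}}},"newtons":{"type":"number"}},"required":["moves"]}

```bash
mkdir -p pics; ls; cat > h.py <<'E'
import numpy as np, cv2
from cell import robot
def cam(n):
    c=robot.camera_info(n); R=cv2.Rodrigues(np.array(c["rvec"],float))[0]; return c,R,np.array(c["tvec"],float)
def ray(n,u,v):
    c,R,t=cam(n); K=np.array([[c["fx"],0,c["cx"]],[0,c["fy"],c["cy"]],[0,0,1.]])
    p=cv2.undistortPoints(np.array([[[u,v]]],float),K,np.array([c["k1"],0,0,0.]))[0,0]
    return -R.T@t, R.T@np.array([p[0],p[1],1.])
def onz(n,u,v,z):
    o,d=ray(n,u,v); return o+d*(z-o[2])/d[2]
def proj(n,P):
    c,R,t=cam(n); K=np.array([[c["fx"],0,c["cx"]],[0,c["fy"],c["cy"]],[0,0,1.]])
    return cv2.projectPoints(np.array(P,float).reshape(-1,1,3),np.array(c["rvec"],float),t,K,np.array([c["k1"],0,0,0.]))[0][:,0]
def snap(n,f):
    im=robot.get_image(n); cv2.imwrite(f"pics/{f}_raw.png",im[:,:,::-1]); return im
E
python3 - <<'E'
from h import *
for n in("scene","top"):
    im=snap(n,n+"0"); cv2.imwrite(f"pics/{n}0.png",cv2.resize(im[:,:,::-1],(800,600),interpolation=cv2.INTER_CUBIC))
    print(n,robot.camera_info(n),-cam(n)[1].T@cam(n)[2])
print(robot.get_state())
E
```

```text
pics
scene {'fx': 386.6696463540184, 'fy': 386.6696463540184, 'cx': 256.72758292353086, 'cy': 192.61447218593136, 'k1': -0.08421943009878032, 'rvec': array([ 1.96613628, -0.73791582,  0.43391466]), 'tvec': array([-0.41903862,  0.23262878,  1.12767197])} [-0.25896932 -0.93873764  0.74368012]
top {'fx': 467.78430588188616, 'fy': 467.78430588188616, 'cx': 259.6195088009274, 'cy': 187.99743631003494, 'k1': -0.02512124714184434, 'rvec': array([ 2.14272252, -2.15908401,  0.1645614 ]), 'tvec': array([-0.01385901,  0.542302  ,  1.39854131])} [ 0.3362306  -0.00435631  1.46189307]
{'t': 0.1, 'qpos': array([ 1.04243028e+00,  3.00440218e-01,  1.52152521e+00,  1.88518467e-05,
        1.32069424e+00, -6.66033898e-02]), 'dq': array([ 0.00069751, -0.0019383 , -0.00147053,  0.00044897,  0.00015613,
       -0.00075242]), 'joint_torque': array([ 1.23695718e-03, -5.32642901e+01, -3.53284013e+01,  7.09604868e-02,
        2.34725088e-02, -1.24752637e-04]), 'tcp_pos': array([0.24491974, 0.4921924 , 0.2049269 ]), 'tcp_rot': array([ 0.68822654,  0.16145398,  0.68846004, -0.16217154]), 'wrist_force': array([-0.1245896,  0.6953772, -0.1418786]), 'torque': array([ 0.02872913, -0.03290719, -0.0083647 ]), 'gripper_width': 0.09396173129503647}
```

View pics/scene0.png

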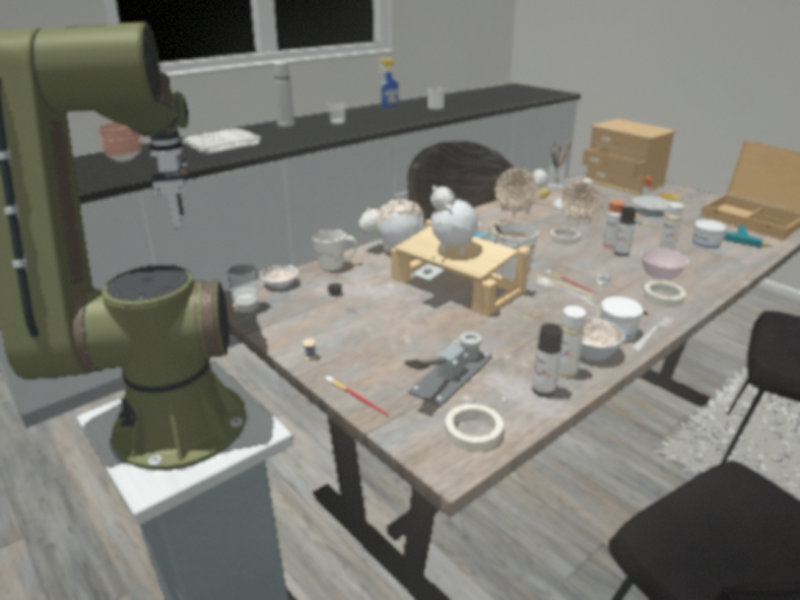

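View pics/top0.png

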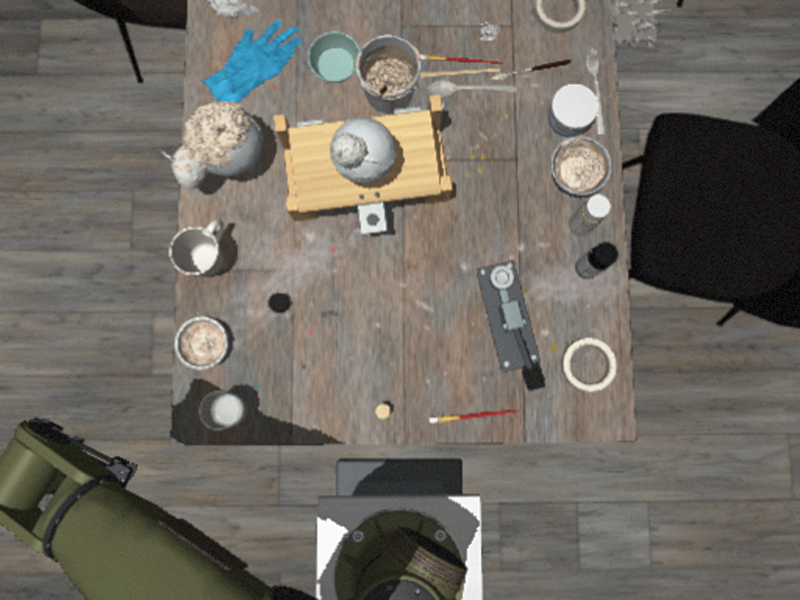

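Scene: the jack is in the top view at about (510,315) of 800×600, with its saddle to the front at (502,277) and its paddle at (534,377). The black pad is at (278,301) and the lug boss at (373,219). I'll enlarge these next.

```bash
python3 - <<'E'
from h import *
im=cv2.imread("pics/top0_raw.png")
def crop(x0,y0,w,h,s):return cv2.resize(im[y0:y0+h,x0:x0+w],None,fx=s,fy=s,interpolation=cv2.INTER_CUBIC)
A=crop(295,155,66,100,6)  # 396x600 jack
B=crop(175,115,134,50,3) #402x150 board front
C=crop(160,175,40,40,6) #240
D=np.zeros((600,800,3),np.uint8);D[:,:396]=A;D[:150,398:800]=B;D[150:390,398:638]=C
cv2.imwrite("pics/c1.png",D)
g=cv2.cvtColor(im,cv2.COLOR_BGR2GRAY)
def blob(x0,y0,x1,y1,f,nm):
    m=np.zeros(g.shape,np.uint8);m[y0:y1,x0:x1]=f[y0:y1,x0:x1]
    n,l,s,c=cv2.connectedComponentsWithStats(m)
    k=1+np.argmax(s[1:,4]);print(nm,s[k],c[k]);return c[k]
p=blob(165,180,195,205,(g<55).astype(np.uint8),"pad");print(onz("top",*p,.024),onz("top",*p,.012))
q=blob(325,225,355,255,(g<35).astype(np.uint8),"paddle");print(onz("top",*q,.104))
E
```

```text
pad [172 188  14  12 122] [178.56557377 193.44262295]
[0.52907923 0.23316724 0.024     ] [0.53068866 0.2351495  0.012     ]
paddle [335 237   8  11  26] [338.57692308 241.84615385]
[ 0.37383314 -0.24443083  0.104     ]
```

View pics/c1.png

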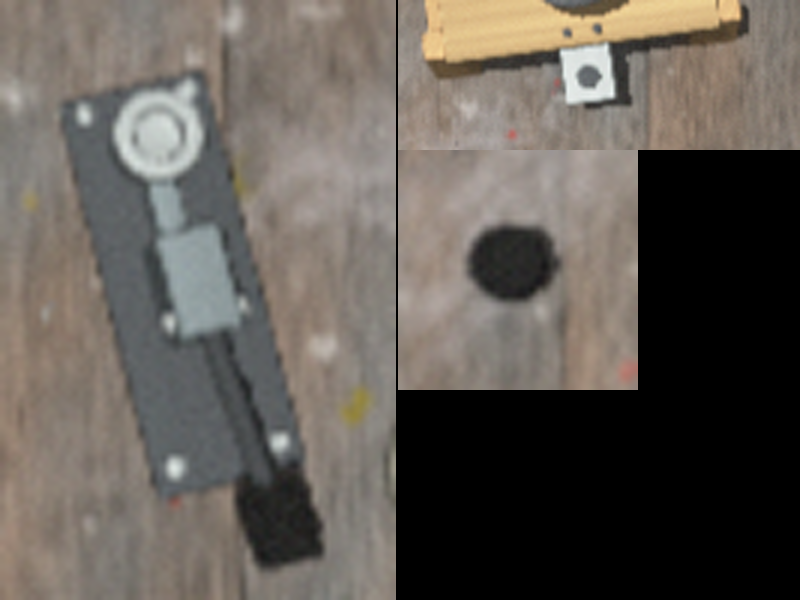

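```bash
cat > m.py <<'E'
from h import *
def avg(n,k=6): return np.mean([robot.get_image(n).astype(float) for _ in range(k)],0).astype(np.uint8)
E
python3 - <<'E'
from m import *
T=avg("top");S=avg("scene");np.save("T.npy",T);np.save("S.npy",S)
g=cv2.cvtColor(T,cv2.COLOR_RGB2GRAY)
def cont(gray,roi,th,dark=False):
    x0,y0,x1,y1=roi;c=cv2.resize(gray[y0:y1,x0:x1],None,fx=8,fy=8,interpolation=cv2.INTER_CUBIC)
    m=((c<th) if dark else (c>th)).astype(np.uint8)
    cs=cv2.findContours(m,cv2.RETR_EXTERNAL,cv2.CHAIN_APPROX_NONE)[0]
    k=max(cs,key=cv2.contourArea);return (k[:,0]+.5)/8-.5+[x0,y0]
def ell(c): return cv2.fitEllipse(c.astype(np.float32).reshape(-1,1,2))
c=cont(g,(311,168,331,187),150);e=ell(c);print("saddle",e,onz("top",*e[0],.056))
c=cont(g,(165,182,195,208),75,True);e=ell(c);print("pad",e,onz("top",*e[0],.017))
r=cv2.minAreaRect(cont(g,(328,230,355,256),40,True).astype(np.float32));print("paddle",r,onz("top",*r[0],.104))
# white lug then the boss
c=cont(g,(222,126,254,156),150);r=cv2.minAreaRect(c.astype(np.float32));print("lug",r)
c=cont(g,(232,133,245,146),120,True);e=ell(c);print("boss",e,onz("top",*e[0],.089))
# corners from crop
f=lambda u,v:((u+.5)/6-.5+295,(v+.5)/6-.5+155)
P=[onz("top",*f(*q),.008)[:2] for q in((62,103),(200,72),(302,455),(158,497))]
P=np.array(P);print("base",P,"ctr",P.mean(0));d=P[0]-P[3]+P[1]-P[2];print("yaw",np.arctan2(d[1],d[0]),np.linalg.norm(d)/2)
f=lambda u,v:((u-398+.5)/3-.5+175,(v+.5)/3-.5+115)
a,b=onz("top",*f(443,60),.094),onz("top",*f(720,27),.094);print("board front",a,b,"stand yaw",np.arctan2(*(b-a)[:2])+0, np.arctan2(-(b-a)[1],(b-a)[0])-np.pi/2)
# projections in scene for cropping
for nm,p in (("saddle",onz("top",320.9,176.9,.056)),("pad",[.53,.2343,.017]),("boss",onz("top",238.2,139.8,.089))):print(nm,proj("scene",p))
E
```

```text
saddle ((321.2406005859375, 176.42868041992188), (13.938211441040039, 16.491539001464844), 30.22146987915039) [ 0.5741039  -0.20622246  0.056     ]
pad ((178.73251342773438, 193.3724822998047), (12.271642684936523, 14.310041427612305), 86.42417907714844) [0.53023477 0.23380736 0.017     ]
paddle ((341.0023193359375, 241.13328552246094), (13.804734230041504, 11.315074920654297), 74.05460357666016) [ 0.37582069 -0.25153209  0.104     ]
lug ((237.5, 137.5), (23.875, 31.875), 90.0)
boss ((238.26092529296875, 140.12918090820312), (6.269171237945557, 6.585117340087891), 98.16925048828125) [0.68099235 0.04558863 0.089     ]
base [[ 0.59755874 -0.16184412]
 [ 0.61370393 -0.23516867]
 [ 0.41162959 -0.28227852]
 [ 0.39062355 -0.20696204]] ctr [ 0.50337895 -0.22156334]
yaw 0.22178124562875934 0.20963942793067844
board front [0.69753852 0.19130185 0.094     ] [ 0.72991692 -0.08660807  0.094     ] stand yaw 3.0256087615680576 -0.11598389202173531
saddle [[300.69938869 215.27183633]]
pad [[214.36687301 184.17383687]]
boss [[273.3921979  172.62199781]]
```

```bash
python3 - <<'E'
from m import *
S=np.load("S.npy")[:,:,::-1]
D=np.zeros((600,800,3),np.uint8)
def crop(x0,y0,w,h,s):return cv2.resize(S[y0:y0+h,x0:x0+w],None,fx=s,fy=s,interpolation=cv2.INTER_CUBIC)
D[:600,:400]=crop(280,190,50,75,8);D[:300,400:]=crop(195,165,50,37,8)[:300] if False else cv2.resize(S[165:203,195:245],(400,304))[:300]
D[300:,400:]=crop(245,150,50,37,8)[:300] if False else cv2.resize(S[150:188,245:295],(400,304),interpolation=cv2.INTER_CUBIC)[:300]
# predicted circles as overlay points
def circ(c,r): a=np.linspace(0,2*np.pi,24,endpoint=False);return np.c_[c[0]+r*np.cos(a),c[1]+r*np.sin(a),0*a+c[2]]
def draw(P,x0,y0,ox,oy,col):
    for u,v in proj("scene",P):cv2.circle(D,(int((u-x0+.5)*8+ox),int((v-y0+.5)*8+oy)),1,col,-1)
draw(circ((.5741,-.206,.056),.023),280,190,0,0,(0,0,255));draw(circ((.5302,.2338,.024),.02),195,165,400,0,(0,0,255))
draw(circ((.681,.0456,.089),.012),245,150,400,300,(0,0,255))
cv2.imwrite("pics/c2.png",D)
E
```

```text
(no output)
```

View pics/c2.png

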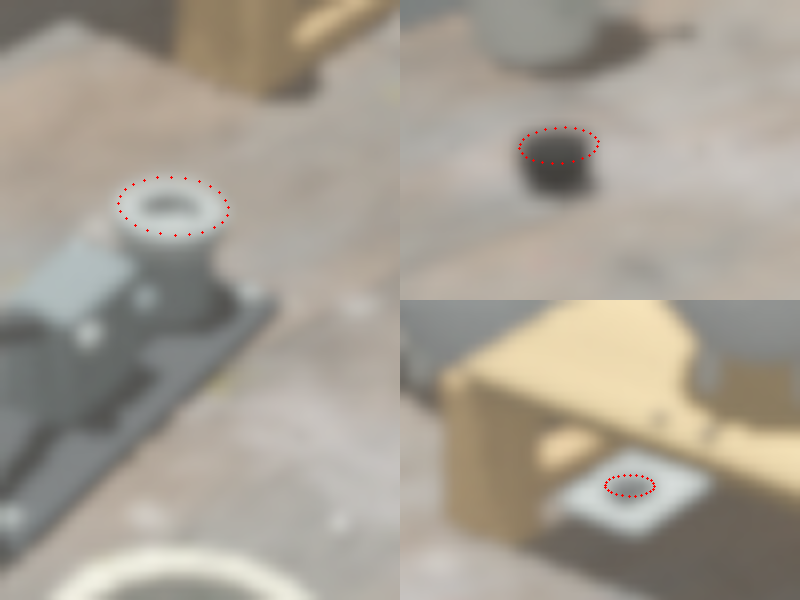

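The predicted circles from the top view land on the saddle, pad and boss in the scene view (saddle ~(301,215), pad ~(214,183), boss ~(273,173) raw), so the positions hold. Next I'll work out the tool yaw.

```bash
cat >> m.py <<'E'
from scipy.spatial.transform import Rotation as Ro
def st():
    s=robot.get_state();q=s["tcp_rot"];M=Ro.from_quat([q[1],q[2],q[3],q[0]]).as_matrix()
    print("t",round(s["t"],2),"tcp",np.round(s["tcp_pos"]*1e3,1),"xax",np.round(M[:,0],3),"jaw deg",round(np.degrees(np.arctan2(M[1,1],M[0,1])),2),"F",np.round(s["wrist_force"],1),"w",round(s["gripper_width"]*1e3,1),"q",np.round(s["qpos"],2))
    return s,M
E
python3 -c "
from m import *
s,M=st();print(np.array([530.2,234,0])-s['tcp_pos']*1e3)"
```

```text
t 0.7 tcp [245.  492.4 205.4] xax [-0.  0. -1.] jaw deg 63.54 F [-0.8 -0.5 -0.3] w 93.8 q [ 1.04  0.3   1.52  0.    1.32 -0.07]
[ 285.16882279 -258.39560028 -205.44511923]
```

Emit:
drive_tool:
  moves:
    - [0,0,-0.11,35.6,-32.3,0,94]
    - [0,0,-0.11,35.6,-32.3,0,94]
    - [0,0,-0.11,35.6,-32.3,0,94]
    - [0,0,-0.11,35.6,-32.3,0,94]
    - [0,0,-0.11,35.6,-32.3,0,94]
    - [0,0,-0.11,35.6,-32.3,0,94]
    - [0,0,-0.11,35.6,-32.3,-40,94]
    - [0,0,-0.11,35.6,-32.3,-40,94]
  newtons: 5

```text
t: 1.7
tcp_pos: [0.531, 0.2329, 0.1248]
tcp_rot: [0.553, 0.441, 0.553, -0.44]
wrist_force: [0.7, 0.6, -0.7]
gripper_width: 0.0936
```

Emit:
drive_tool:
  moves:
    - [0,0,0,0,0,-50,94]
    - [0,0,0,0,0,-45,94]
    - [0,0,0,0,0,-15,94]
    - [0,0,0,0,0,-7,94]
    - [0,0,0,0,0,0,94]

```text
t: 2.33
tcp_pos: [0.5304, 0.2344, 0.0096]
tcp_rot: [0.554, 0.44, 0.554, -0.439]
wrist_force: [0.3, 1.3, 0.5]
gripper_width: 0.0941
```

```bash
python3 -c "
from m import *
s,M=st()"
```

```text
t 2.33 tcp [530.4 234.4   9.6] xax [ 0.001  0.001 -1.   ] jaw deg 13.13 F [0.3 1.3 0.5] w 94.1 q [0.35 0.59 1.6  0.   0.95 0.12]
```

Emit:
drive_tool:
  moves:
    - [0,0,0,0,0,-2,35]
    - [0,0,0,0,0,0,35]
    - [0,0,0,0,0,0,35]
    - [0,0,0,0,0,0,35]
    - [0,0,0,0,0,0,35]
    - [0,0,0,0,0,0,35]
  newtons: 5

```text
t: 3.08
tcp_pos: [0.5299, 0.234, 0.0065]
tcp_rot: [0.554, 0.44, 0.554, -0.44]
wrist_force: [-0.0, 0.1, 1.3]
gripper_width: 0.0393
```

Emit:
drive_tool:
  moves:
    - [0,0,0,0,0,0,70]
    - [0,0,0,0,0,0,70]
    - [0,0,-0.174,0,0,0,70]
    - [0,0,-0.174,0,0,0,70]
    - [0,0,-0.174,0,0,0,70]
    - [0,0,-0.174,0,0,0,70]
    - [0,0,-0.174,0,0,0,70]
    - [0,0,-0.174,0,0,0,70]

```text
t: 4.08
tcp_pos: [0.5298, 0.234, 0.0065]
tcp_rot: [-0.259, -0.658, -0.259, 0.658]
wrist_force: [-0.5, 0.0, 0.3]
gripper_width: 0.0698
```

Emit:
drive_tool:
  moves:
    - [0,0,-0.174,0,0,0,70]
    - [0,0,-0.174,0,0,0,70]
    - [0,0,-0.174,0,0,0,70]
    - [0,0,0,0,0,0,35]
    - [0,0,0,0,0,0,35]
    - [0,0,0,0,0,0,35]
    - [0,0,0,0,0,0,35]
    - [0,0,0,0,0,0,35]
  newtons: 10

```text
t: 5.08
tcp_pos: [0.5298, 0.234, 0.0065]
tcp_rot: [0.083, 0.702, 0.083, -0.702]
wrist_force: [-0.3, 0.3, 1.6]
gripper_width: 0.0389
```

```bash
python3 -c "
from m import *
s,M=st()"
```

```text
t 5.08 tcp [529.8 234.    6.5] xax [ 0.  0. -1.] jaw deg -76.57 F [-0.3  0.3  1.6] w 38.9 q [0.35 0.6  1.6  0.   0.95 1.69]
```

Emit:
drive_tool:
  moves:
    - [0,0,0,0,0,20,35]
    - [0,0,0,0,0,40,35]
    - [0,0,0,2,-20,40,35]
    - [0,0,0,6,-60,0,35]
    - [0,0,0,6,-60,0,35]
    - [0,0,0,6,-60,0,35]
    - [0,0,0,6,-60,0,35]
    - [0,0,0,6,-60,0,35]

```text
t: 6.08
tcp_pos: [0.562, -0.088, 0.1082]
tcp_rot: [0.083, 0.703, 0.082, -0.702]
wrist_force: [0.6, -0.2, -0.4]
gripper_width: 0.0389
```

Emit:
drive_tool:
  moves:
    - [0,0,0,6,-60,0,35]
    - [0,0,-0.005,6.3,-60,0,35]
    - [0,0,0,0,0,-20,35]
    - [0,0,0,0,0,0,35]

```text
t: 6.58
tcp_pos: [0.5734, -0.2061, 0.0864]
tcp_rot: [-0.08, -0.702, -0.081, 0.703]
wrist_force: [-0.7, 0.4, -0.1]
gripper_width: 0.0391
```

```bash
python3 -c "
from m import *
s,M=st()
D=[]
for n in('top','scene'):
    im=avg(n,3)[:,:,::-1]; c=proj(n,[.574,-.206,.065])[0].astype(int)
    D.append(cv2.resize(im[c[1]-37:c[1]+38,c[0]-25:c[0]+25],(400,600),interpolation=cv2.INTER_CUBIC))
cv2.imwrite('pics/c3.png',np.hstack(D))"
```

```text
t 6.58 tcp [ 573.4 -206.1   86.4] xax [-0.002  0.001 -1.   ] jaw deg -76.93 F [-0.7  0.4 -0.1] w 39.1 q [-0.41  0.55  1.46  0.    1.14  0.94]
```

View pics/c3.png

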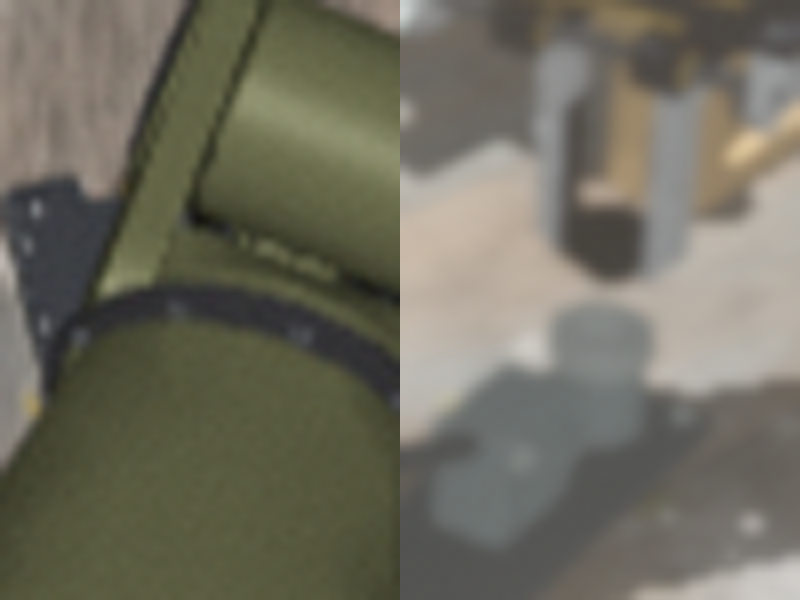

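The pad is held straight, right above the cup (scene crop: pad at (605,245), cup at (603,325)).

Emit:
drive_tool:
  moves:
    - [0,0,0,0.5,0,-15,35]
    - [0,0,0,0,0,-6,35]
    - [0,0,0,0,0,-2,35]
    - [0,0,0,0,0,-1.5,35]
    - [0,0,0,0,0,-1,35]

```text
t: 7.5
tcp_pos: [0.5747, -0.206, 0.0611]
tcp_rot: [0.081, 0.703, 0.081, -0.702]
wrist_force: [0.3, -0.0, 0.5]
gripper_width: 0.0389
```

```bash
python3 -c "
from m import *
s,M=st()"
```

```text
t 7.5 tcp [ 574.7 -206.    61.1] xax [ 0. -0. -1.] jaw deg -76.89 F [ 0.3 -0.   0.5] w 38.9 q [-0.4   0.58  1.48 -0.    1.09  0.94]
```

Emit:
drive_tool:
  moves:
    - [0,0,0,0,0,-1,35]
    - [0,0,0,0,0,-1,35]
    - [0,0,0,0,0,-1,35]
    - [0,0,0,0,0,0,35]

```text
t: 8.0
tcp_pos: [0.5749, -0.206, 0.0591]
tcp_rot: [0.081, 0.703, 0.081, -0.702]
wrist_force: [-4.5, 3.2, 10.2]
gripper_width: 0.0389
```

Emit:
drive_tool:
  moves:
    - [0,0,0,-0.8,0.5,0,35]
    - [0,0,0,0,0,0,35]
    - [0,0,0,0,0,-1,35]
    - [0,0,0,0,0,0,35]

```text
t: 8.5
tcp_pos: [0.5737, -0.2054, 0.0567]
tcp_rot: [-0.081, -0.702, -0.081, 0.703]
wrist_force: [-0.5, 0.1, -0.6]
gripper_width: 0.0392
```

Emit:
drive_tool:
  moves:
    - [0,0,0,0,0,0,60]
    - [0,0,0,0,0,0,60]
    - [0,0,0,0,0,15,60]
    - [0,0,0,0,0,20,0]
    - [0,0,0,0,0,0,0]
    - [0,0,0,0,0,0,0]
    - [0,0,0,0,0,0,0]
    - [0,0,0,0,0,0,0]
  newtons: 20

```text
t: 9.5
tcp_pos: [0.5736, -0.2054, 0.0915]
tcp_rot: [-0.081, -0.702, -0.081, 0.703]
wrist_force: [-0.0, -0.7, -0.2]
gripper_width: 0.0134
```

Emit:
drive_tool:
  moves:
    - [0,0,0,0,0,-13,0]
    - [0,0,0,0,0,-3,0]
    - [0,0,0,0,0,-2,0]
    - [0,0,0,0,0,-2,0]
    - [0,0,0,0,0,-1,0]
    - [0,0,0,0,0,0,0]

```text
t: 10.25
tcp_pos: [0.5738, -0.2055, 0.071]
tcp_rot: [0.081, 0.703, 0.081, -0.702]
wrist_force: [0.3, 0.5, 0.9]
gripper_width: 0.0006
```

Emit:
drive_tool:
  moves:
    - [0,0,0,0,0,-1,0]
    - [0,0,0,0,0,-0.5,0]
    - [0,0,0,0,0,0,0]

```text
t: 10.62
tcp_pos: [0.574, -0.2055, 0.07]
tcp_rot: [0.081, 0.703, 0.081, -0.702]
wrist_force: [-2.7, 1.3, 5.4]
gripper_width: 0.0009
```

Emit:
drive_tool:
  moves:
    - [0,0,0,0,0,-1,0]
    - [0,0,0,0,0,0,0]

```text
t: 10.88
tcp_pos: [0.574, -0.2056, 0.0698]
tcp_rot: [0.081, 0.703, 0.081, -0.702]
wrist_force: [-4.8, 2.0, 12.2]
gripper_width: 0.0004
```

Emit:
drive_tool:
  moves:
    - [0,0,0,0,0,-1.2,0]
    - [0,0,0,0,0,0,0]

```text
t: 11.12
tcp_pos: [0.5741, -0.2056, 0.0695]
tcp_rot: [0.081, 0.703, 0.08, -0.702]
wrist_force: [-9.5, 4.3, 21.0]
gripper_width: 0.0004
```

Emit:
drive_tool:
  moves:
    - [0,0,0,0,0,30,94]
    - [0,0,0,0,0,60,94]
    - [0,0,0,-22,60,30,94]
    - [0,0,0,0,60,0,94]
    - [0,0,0,0,60,0,94]
    - [0,0,0,0,0,0,94]

```text
t: 11.88
tcp_pos: [0.5542, -0.0291, 0.1841]
tcp_rot: [0.082, 0.702, 0.082, -0.702]
wrist_force: [-0.9, -1.0, -0.1]
gripper_width: 0.0569
```

```bash
python3 -c "
from m import *
s,M=st()
D=[]
for n in('top','scene'):
    im=avg(n,4)[:,:,::-1]; c=proj(n,[.53,-.215,.055])[0].astype(int);np.save(n+'1.npy',im)
    D.append(cv2.resize(im[c[1]-37:c[1]+38,c[0]-25:c[0]+25],(400,600),interpolation=cv2.INTER_CUBIC));print(n,c)
cv2.imwrite('pics/c4.png',np.hstack(D))"
```

```text
t 11.88 tcp [554.2 -29.1 184.1] xax [ 0.  0. -1.] jaw deg -76.64 F [-0.9 -1.  -0.1] w 56.9 q [-0.12  0.33  1.53  0.    1.28  1.22]
top [324 190]
scene [293 221]
```

View pics/c4.png

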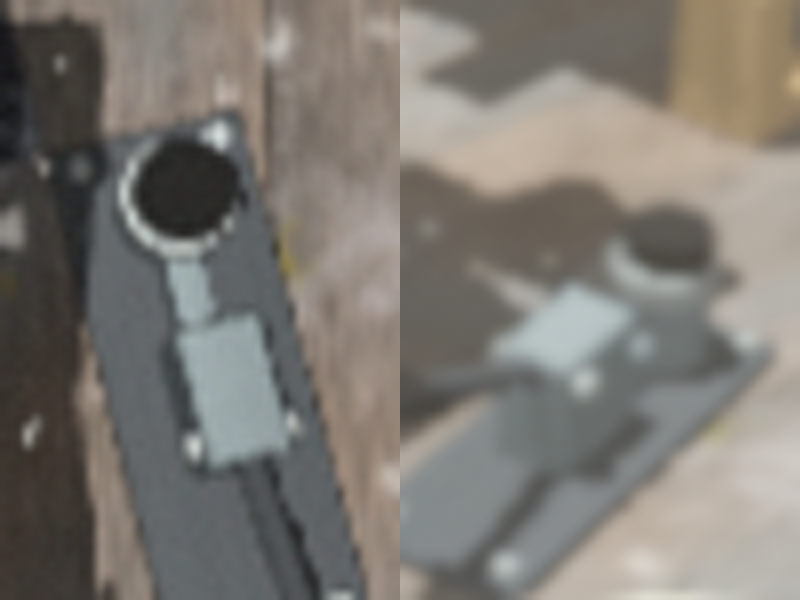

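```bash
python3 -c "
from m import *
print(onz('top',327.6,201.3,.062), 'expect',.574-.0775*np.cos(.224),-.2056-.0775*np.sin(.224))
def sil(n,zs):
    a=np.linspace(0,2*np.pi,60);P=np.vstack([np.c_[.574+.02*np.cos(a),-.2056+.02*np.sin(a),0*a+z] for z in zs]);p=proj(n,P);return p.min(0).round(1),p.max(0).round(1)
for n in('top','scene'):
    g=cv2.cvtColor(np.load(n+'1.npy'),cv2.COLOR_BGR2GRAY).astype(float);u,v=proj(n,[.574,-.2056,.063])[0].astype(int)
    sub=cv2.resize(g[v-9:v+10,u-9:u+10],None,fx=8,fy=8,interpolation=cv2.INTER_CUBIC)
    m=(sub<85 if n=='scene' else sub<75).astype(np.uint8);k,l,s,c=cv2.connectedComponentsWithStats(m);j=l[76,76]
    print(n,'blob',s[j,0]/8+u-9.5,s[j,1]/8+v-9.5,(s[j,0]+s[j,2])/8+u-9.5,(s[j,1]+s[j,3])/8+v-9.5,'expect flush',sil(n,(.056,.070)),'3mm up',sil(n,(.059,.073)))
"
```

```text
[ 0.49688482 -0.22252334  0.062     ] expect 0.49843620373524195 -0.2228151878891327
top blob 315.375 169.25 329.625 182.125 expect flush (array([314.5, 169.2]), array([328.3, 182.9])) 3mm up (array([314.6, 169. ]), array([328.4, 182.8]))
scene blob 291.5 203.5 310.5 222.5 expect flush (array([295.1, 208.5]), array([307.3, 218.4])) 3mm up (array([295.1, 207.8]), array([307.4, 217.6]))
```

Emit:
drive_tool:
  moves:
    - [0,0,0,-18,-60,0,94]
    - [0,0,0,-18,-60,0,94]
    - [0,0,-0.01,-17.3,-60,0,94]
    - [0,0,0,0,-13.2,-40,94]
    - [0,0,0,0,0,-60,94]
    - [0,0,0,0,0,-40,94]
    - [0,0,0,0,0,-18,94]
    - [0,0,0,0,0,0,94]

```text
t: 13.28
tcp_pos: [0.501, -0.2255, 0.0257]
tcp_rot: [-0.077, -0.703, -0.077, 0.703]
wrist_force: [0.0, 0.1, 0.7]
gripper_width: 0.0939
```

Emit:
drive_tool:
  moves:
    - [0,0,0,0,3,-2,94]
    - [0,0,0,0,0,0,30]
    - [0,0,0,0,0,0,30]
    - [0,0,0,0,0,0,30]
    - [0,0,0,0,0,0,30]
    - [0,0,0,0,0,0,30]
    - [0,0,0,0,0,0,30]
  newtons: 25

```text
t: 14.15
tcp_pos: [0.5011, -0.2223, 0.0238]
tcp_rot: [-0.077, -0.703, -0.077, 0.703]
wrist_force: [-0.0, -0.5, -0.8]
gripper_width: 0.0378
```

```bash
python3 -c "
from m import *
s,M=st()"
```

```text
t 14.15 tcp [ 501.1 -222.3   23.8] xax [-0. -0. -1.] jaw deg -77.46 F [-0.  -0.5 -0.8] w 37.8 q [-0.48  0.51  1.68 -0.    0.94  0.87]
```

Emit:
drive_tool:
  moves:
    - [0,0,0,0,0,0,30]
    - [0,0,0,0,0,0,30]
    - [0,0,0,2,10,0,30]
    - [0,0,-0.01,5,20,0,30]
    - [0,0,-0.01,5,20,0,30]
    - [0,0,-0.01,5,20,0,30]
    - [0,0,-0.01,5,20,0,30]
    - [0,0,-0.01,5,20,0,30]
  newtons: 35

```text
t: 15.15
tcp_pos: [0.5281, -0.1121, 0.0238]
tcp_rot: [-0.06, -0.705, -0.059, 0.705]
wrist_force: [-1.1, -5.8, -0.4]
gripper_width: 0.0336
```

Emit:
drive_tool:
  moves:
    - [0,0,-0.01,5,20,0,30]
    - [0,0,-0.01,5,20,0,30]
    - [0,0,-0.01,5,20,0,30]
    - [0,0,-0.01,5,20,0,30]
    - [0,0,-0.013,5,20,0,30]
    - [0,0,-0.01,6,20,0,30]
    - [0,0,0,5,14.6,0,30]
    - [0,0,0,2.7,10,0,30]

```text
t: 16.15
tcp_pos: [0.5669, 0.0323, 0.0238]
tcp_rot: [-0.038, -0.706, -0.037, 0.706]
wrist_force: [-1.5, -6.9, 2.2]
gripper_width: 0.0339
```

```bash
python3 -c "
from m import *
s,M=st()
T=np.array([681-75*np.cos(.116),45.6-75*np.sin(.116)]);print('to go',T-s['tcp_pos'][:2]*1e3)"
```

```text
t 16.15 tcp [566.9  32.3  23.8] xax [-0.    -0.001 -1.   ] jaw deg -83.92 F [-1.5 -6.9  2.2] w 33.9 q [-0.01  0.55  1.63 -0.    0.97  1.46]
to go [39.62892712  4.574944  ]
```

Emit:
drive_tool:
  moves:
    - [0,0,0.01,5,0.6,0,30]
    - [0,0,0,10,1.1,0,30]
    - [0,0,0,10,1.2,0,30]
    - [0,0,0,8,1,0,30]
    - [0,0,0,4.6,0.6,0,30]
    - [0,0,0,2,0.2,0,30]
    - [0,0,0,0,0,0,30]
    - [0,0,0,0,0,0,30]

```text
t: 17.15
tcp_pos: [0.6057, 0.0371, 0.0238]
tcp_rot: [-0.041, -0.705, -0.041, 0.707]
wrist_force: [-7.6, -0.4, 4.7]
gripper_width: 0.0337
```

```bash
python3 -c "
from m import *
s,M=st()
D=[]
for n,s in(('top',8),('scene',8)):
    im=avg(n,4)[:,:,::-1]; c=proj(n,[.66,.035,.075])[0].astype(int);np.save(n+'2.npy',im)
    D.append(cv2.resize(im[c[1]-37:c[1]+38,c[0]-25:c[0]+25],(400,600),interpolation=cv2.INTER_CUBIC));print(n,c)
cv2.imwrite('pics/c5.png',np.hstack(D))"
```

```text
t 17.15 tcp [605.7  37.1  23.8] xax [-0.002  0.    -1.   ] jaw deg -83.36 F [-7.6 -0.4  4.7] w 33.7 q [0.   0.62 1.5  0.   1.02 1.46]
top [241 147]
scene [271 178]
```

View pics/c5.png

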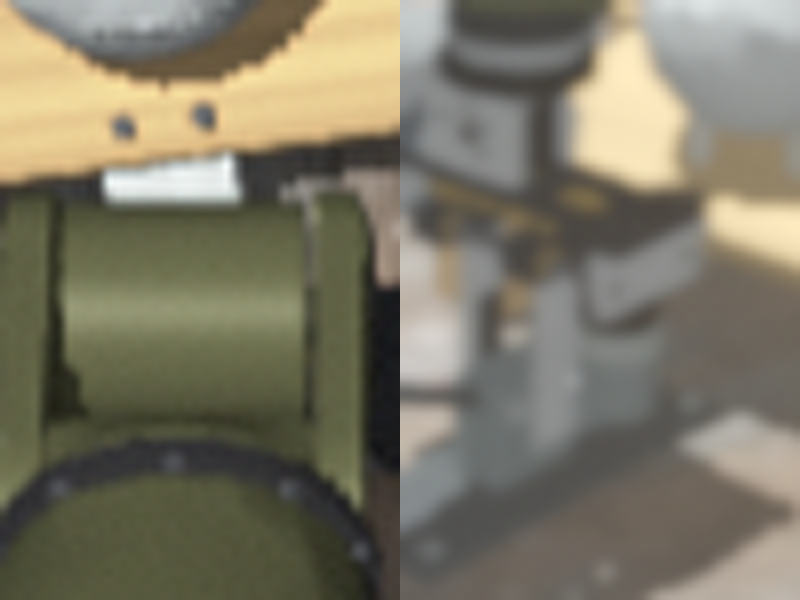

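Emit:
drive_tool:
  moves:
    - [0,0,0,0,0,0,80]
    - [0,0,0,0,0,0,80]
    - [0,0,0,0,0,0,80]
    - [0,0,0,0,0,40,80]
    - [0,0,0,0,0,60,0]
    - [0,0,0,-10,-1,60,0]
    - [0,0,0,-60,-7,0,0]
    - [0,0,0,-58,-7,0,0]
  newtons: 20

```text
t: 18.55
tcp_pos: [0.4769, 0.0219, 0.1841]
tcp_rot: [0.041, 0.706, 0.041, -0.706]
wrist_force: [0.6, -0.3, 0.2]
gripper_width: 0.0372
```

```bash
python3 -c "
from m import *
s,M=st()
D=[]
for n,s in(('top',8),('scene',8)):
    im=avg(n,4)[:,:,::-1]; c=proj(n,[.66,.042,.075])[0].astype(int);np.save(n+'3.npy',im)
    D.append(cv2.resize(im[c[1]-37:c[1]+38,c[0]-25:c[0]+25],(400,600),interpolation=cv2.INTER_CUBIC));print(n,c)
cv2.imwrite('pics/c6.png',np.hstack(D))"
```

```text
t 18.55 tcp [476.9  21.9 184.1] xax [ 0.001 -0.    -1.   ] jaw deg -83.36 F [ 0.6 -0.3  0.2] w 37.2 q [-0.03  0.16  1.75 -0.    1.24  1.42]
top [239 147]
scene [269 177]
```

View pics/c6.png

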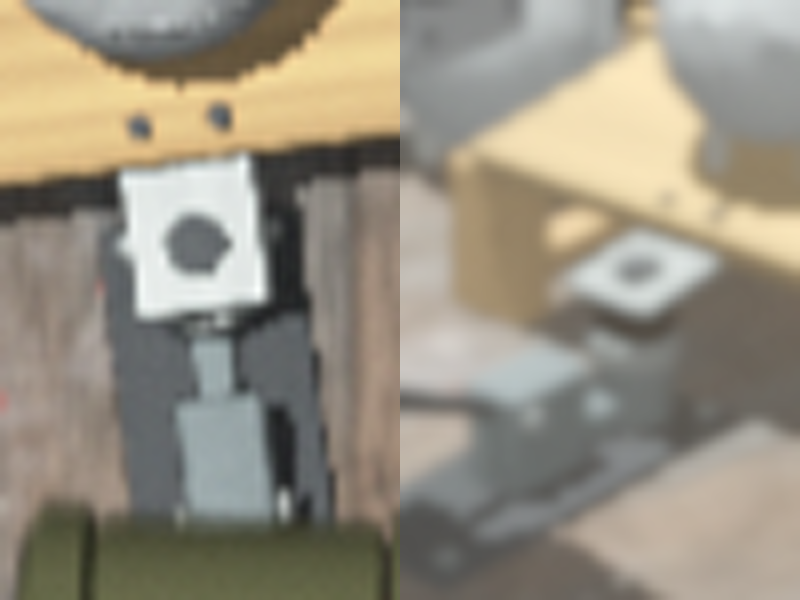

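```bash
python3 -c "
from m import *
f=lambda u,v:((u+.5)/8-.5+214,(v+.5)/8-.5+110)
i=lambda p:((p-[214,110]+.5)*8-.5).round(0)
y=.116;e=np.array([np.cos(y),np.sin(y)]);n=np.array([-e[1],e[0]])
a=onz('top',*f(178,404),.062)[:2];b=onz('top',*f(265,397),.062)[:2];fm=(a+b)/2
print('housing front',a,b,fm,'width',np.linalg.norm(a-b),'saddle',fm+.05*e)
L=onz('top',*f(123,400),.008)[:2];R=onz('top',*f(317,400),.008)[:2];print('base mid',(L+R)/2, 'lateral of base mid & housing rel boss',((L+R)/2-[.681,.0456])@n,(fm-[.681,.0456])@n)
L2=onz('top',*f(133,500),.008)[:2];print('yaw left edge',np.arctan2(*(onz('top',*f(119,330),.008)[:2]-L2)[::-1]))
s=np.array([.6802,.0458])
for k in(0,90,180,270):
  d=np.array([np.cos(y+np.radians(k)),np.sin(y+np.radians(k))]);print(k,i(proj('top',[*(s+.023*d),.056])[0]))
print('boss',i(proj('top',[.681,.0456,.089])[0]))
"
```

```text
housing front [0.62544946 0.05412795] [0.62795189 0.02095927] [0.62670067 0.03754361] width 0.03326294251768204 saddle [0.67636465 0.04333061]
base mid [0.63811207 0.0397512 ] lateral of base mid & housing rel boss -0.0008456453142348221 -0.0017176388937979255
yaw left edge 0.081816410013697
0 [193. 210.]
90 [141. 275.]
180 [207. 325.]
270 [260. 260.]
boss [198. 245.]
```

```bash
python3 -c "
from m import *
im=np.load('scene3.npy');tp=np.load('top3.npy')
D=cv2.resize(im[150:200,255:305],(600,600),interpolation=cv2.INTER_CUBIC)
E=cv2.resize(tp[128:165,222:262],(800,740),interpolation=cv2.INTER_CUBIC)
a=np.linspace(0,2*np.pi,40)
def dr(I,n,c,r,z,x0,y0,s,col):
  for u,v in proj(n,np.c_[c[0]+r*np.cos(a),c[1]+r*np.sin(a),0*a+z]): cv2.circle(I,(int((u-x0+.5)*s),int((v-y0+.5)*s)),1,col,-1)
c=(.6802,.0458)
dr(D,'scene',c,.023,.056,255,150,12,(0,0,255));dr(D,'scene',c,.02,.070,255,150,12,(0,255,0));dr(D,'scene',(.681,.0456),.012,.089,255,150,12,(255,0,0))
dr(E,'top',c,.023,.056,222,128,20,(0,0,255));dr(E,'top',(.681,.0456),.012,.089,222,128,20,(255,0,0))
y=.116;R=np.array([[np.cos(y),-np.sin(y)],[np.sin(y),np.cos(y)]])
o=np.array(c)-R@[.07,0]
for P,z,q in (([(20,17),(20,-17),(-35,-17),(-35,17)],.062,0),([(105,40),(105,-40),(-110,-40),(-110,40)],.008,0)):
  P=(np.array(P)/1e3)@R.T+o
  for I,n,x0,y0,s in((D,'scene',255,150,12),(E,'top',222,128,20)):
    p=proj(n,np.c_[P,np.full(4,z)]);cv2.polylines(I,[((p-[x0,y0]+.5)*s).astype(int)],True,(255,0,255),1)
cv2.imwrite('pics/c7.png',np.hstack([cv2.resize(D,(400,400)),cv2.resize(E,(400,370))[:400].repeat(1,0) if 0 else cv2.copyMakeBorder(cv2.resize(E,(400,370)),0,30,0,0,cv2.BORDER_CONSTANT)]))
"
```

```text
(no output)
```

View pics/c7.png

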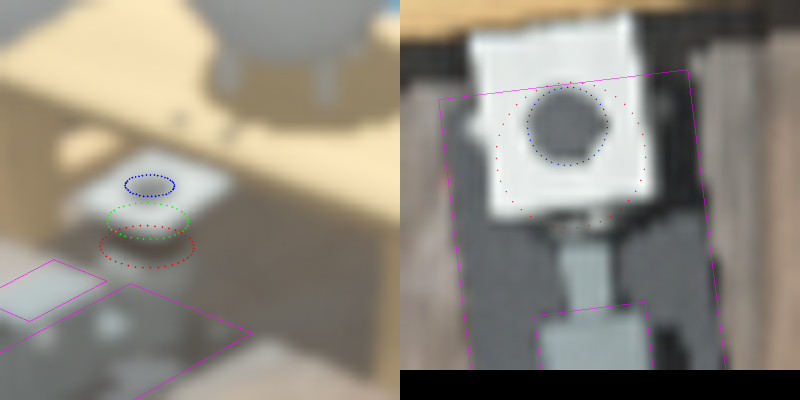

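The scene and top overlays match the jack outline to within about 1–2 mm: the pad is under the boss. Next I'll press the handle along its arc.

Emit:
drive_tool:
  moves:
    - [0,0,0,1,0.3,-45,0]
    - [0,0,0,0,0,-25,0]
    - [0,0,0,0,0,-6,0]
    - [0,0,0,0,0,-3,0]
    - [0,0,0,-1,-0.1,-2.5,0]
    - [0,0,0,-1.2,-0.1,-2.8,0]

```text
t: 19.7
tcp_pos: [0.4777, 0.0221, 0.1002]
tcp_rot: [0.041, 0.707, 0.041, -0.705]
wrist_force: [1.0, -0.9, 2.2]
gripper_width: 0.0006
```

```bash
python3 -c "
from m import *
s,M=st()"
```

```text
t 19.7 tcp [477.7  22.1 100.2] xax [ 0.002 -0.    -1.   ] jaw deg -83.36 F [ 1.  -0.9  2.2] w 0.6 q [-0.03  0.26  1.83 -0.    1.04  1.42]
```

Emit:
drive_tool:
  moves:
    - [0,0,0,-1.9,-0.2,-5,0]
    - [0,0,0,-1.8,-0.2,-5,0]
    - [0,0,0,-1.6,-0.2,-5,0]
    - [0,0,0,-1.4,-0.1,-5,0]
    - [0,0,0,-1.2,-0.1,-5,0]
    - [0,0,0,-1,-0.1,-5,0]
    - [0,0,0,0,0,0,0]

```text
t: 20.58
tcp_pos: [0.4689, 0.0211, 0.0698]
tcp_rot: [0.041, 0.707, 0.041, -0.705]
wrist_force: [2.0, -0.0, 7.5]
gripper_width: 0.0004
```

Emit:
drive_tool:
  moves:
    - [0,0,0,-0.7,-0.1,-5,0]
    - [0,0,0,-0.4,0,-3.5,0]
    - [0,0,0,-0.2,0,-2,0]
    - [0,0,0,0,0,0,0]

```text
t: 21.08
tcp_pos: [0.4677, 0.0209, 0.0595]
tcp_rot: [0.041, 0.707, 0.041, -0.705]
wrist_force: [2.2, -1.9, 7.9]
gripper_width: 0.0004
```

```bash
python3 -c "
from m import *
s,M=st()"
```

```text
t 21.07 tcp [467.7  20.9  59.5] xax [ 0.002 -0.    -1.   ] jaw deg -83.37 F [ 2.2 -1.9  7.9] w 0.4 q [-0.03  0.31  1.89 -0.    0.94  1.42]
```

Lifting force is 7.9 N. I'll push on to the stop.

Emit:
drive_tool:
  moves:
    - [0,0,0,0,0,-1.2,0]
    - [0,0,0,0,0,-0.8,0]
    - [0,0,0,0,0,0,0]

```text
t: 21.45
tcp_pos: [0.4677, 0.0209, 0.058]
tcp_rot: [0.041, 0.707, 0.041, -0.705]
wrist_force: [-1.9, -1.8, 16.2]
gripper_width: 0.0003
```

Emit:
drive_tool:
  moves:
    - [0,0,0,0,0,-0.6,0]
    - [0,0,0,0,0,0,0]

```text
t: 21.7
tcp_pos: [0.4677, 0.0209, 0.0577]
tcp_rot: [0.041, 0.707, 0.041, -0.705]
wrist_force: [-5.0, -1.6, 19.8]
gripper_width: 0.0004
```

```bash
python3 -c "
from m import *
s,M=st()
D=[]
for n in('top','scene'):
    im=avg(n,4)[:,:,::-1]; c=proj(n,[.66,.042,.085])[0].astype(int);np.save(n+'4.npy',im)
    D.append(cv2.resize(im[c[1]-37:c[1]+38,c[0]-25:c[0]+25],(400,600),interpolation=cv2.INTER_CUBIC));print(n,c)
g=cv2.cvtColor(np.load('top4.npy'),cv2.COLOR_BGR2GRAY)
for z,lab in((.089,'droop z'),(.110,'level z')):
    u,v=proj('top',[.680,.0456,z])[0];print(lab,u,v)
sub=cv2.resize(g[131:147,230:247],None,fx=8,fy=8,interpolation=cv2.INTER_CUBIC);m=(sub<130).astype(np.uint8)
k,l,s,c=cv2.connectedComponentsWithStats(m);
for j in range(1,k):
    if s[j,4]>600: print('boss cand',c[j]/8+[229.5,130.5],s[j])
cv2.imwrite('pics/c8.png',np.hstack(D))"
```

```text
t 21.7 tcp [467.7  20.9  57.7] xax [ 0.002 -0.    -1.   ] jaw deg -83.36 F [-5.  -1.6 19.8] w 0.4 q [-0.03  0.31  1.89 -0.    0.94  1.42]
top [239 147]
scene [269 175]
droop z 238.25762107009024 140.4505084809752
level z 237.99731586767956 138.7239042812697
boss cand [237.73974533 138.68020995] [  36   38   59   57 2572]
```

View pics/c8.png

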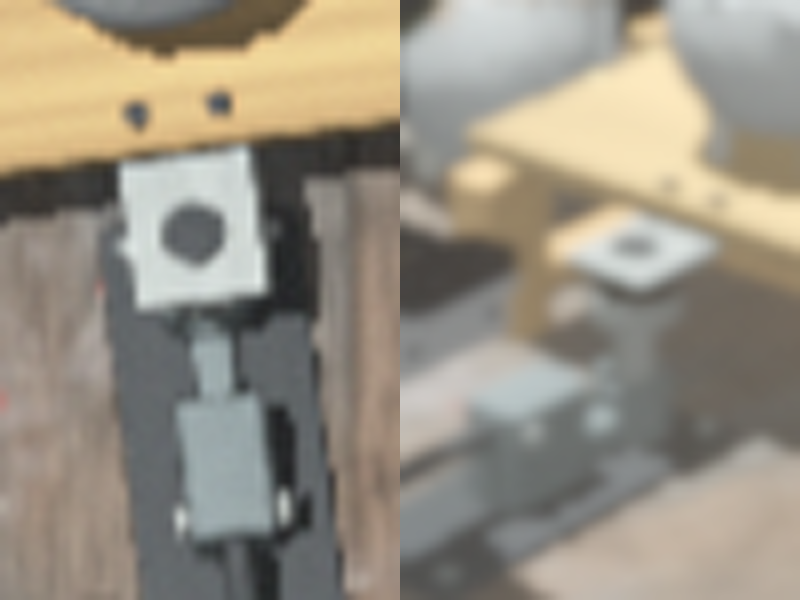

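Emit:
drive_tool:
  moves:
    - [0,0,0,0,0,-0.0,0]
    - [0,0,0,0,0,0.6,0]
    - [0,0,0,0,0,0,0]
    - [0,0,0,0,0,0,0]
    - [0,0,0,0,0,0,0]

```text
t: 22.72
tcp_pos: [0.4677, 0.0209, 0.0581]
tcp_rot: [0.041, 0.707, 0.041, -0.705]
wrist_force: [-2.2, -2.5, 16.7]
gripper_width: 0.0003
```

```bash
python3 -c "
from m import *
st();print(robot.finish_job());st()"
```

```text
t 22.73 tcp [467.7  20.9  58.1] xax [ 0.002 -0.    -1.   ] jaw deg -83.36 F [-2.2 -2.5 16.7] w 0.3 q [-0.03  0.31  1.89 -0.    0.94  1.42]
the job is handed in; nothing more can be done
None
the job is handed in; nothing more can be done
```

I handed the job in at t = 22.7 s with the fingers holding the jack's handle down at its stop and the board raised; I don't have a verdict.

- **Pad:** I centred it by gripping it twice at right angles, then pushed it into the cup. At first it caught on the cup edge with about 10 N; shifting it 0.9 mm freed it. I then pressed its top down to 69.5–70 mm under 21 N, against 70 mm expected for flush. An automatic pixel check of its height in the scene view was inconclusive, so "flush" rests on the press height and the look of the picture.
- **Jack:** I slid it along the table to the lug. Overlays in both views put the pad about 1–2 mm from the boss centre. A separate rough estimate from the housing edge read about 4–5 mm further back, but the overlays and the gripper position contradicted it.
- **Lift:** The lifting force was about 8 N, then it stiffened at the stop with the handle end at 58 mm. I held it there with about 17 N. The boss then showed within 0.3 px of its predicted level position, and the jack looked upright.
- **Surroundings:** I saw no sign of the robot touching the stand, board or sheep. I didn't re-check the other items on the table in a full picture at the end.

I viewed 10 pictures.

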